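Show the red-stone ring to the inspection camera

ROBOT

A 6-joint arm with a two-finger parallel gripper is mounted at the origin on the work surface; the furniture and walls round the work are solid. World frame = base frame: x ahead of the robot, y to its left, z up, the work surface at z = 0. Lengths are in mm, angles in rad, forces in N, time in s.
With the tool pointing down it reaches from about 350 to 850 mm from the base axis. Payload 8.1 kg.
Tool frame: the origin (TCP) lies midway between the tips of the shut fingers; the grasp point (between the pads) lies 19 mm behind it (r.pinch_z is the distance from the TCP to the grasp point, in mm); z points along the fingers, x is the direction in which the jaws open and shut, and the axes are right-handed (so a half turn about z gives the same grasp; the last joint's range is limited). The gripper opens to 93 mm and grips with 3 to 60 N. Pads are 15 mm wide; open, the fingers measure 128 mm over their backs; the gripper's body (75 mm by 188 mm) begins 65 mm behind the grasp point.
Start: joints at [-1.39, 0.13, 1.488, -0, 1.523, -0.085], TCP at [157.629, -578.929, 218.635] pointing down, gripper open.
Joint ranges: [-2.96, 2.96], [-0.89, 2.26], [0.02, 2.5], [-1.34, 4.48], [0, 2.73], [-2.66, 2.66]. Speed limits (rad/s): [2.39, 2.39, 2.79, 3.14, 3.14, 3.14].

INTERFACE

Orientations are given as a rotation vector (axis times angle).
In Python, from rig import readout, eyes, hand_in, r gives the robot as it stands. The module is installed in compiled form; this text tells all that it offers.
- The arm moves only by the tool jog_arm, never from a script. Its argument "motion" is a list of rows, each a list of 7 numbers: the shift along the world's x, y, z in m, then the turn, a rotation vector about the world's x, y, z in rad, then the finger opening in m, from 0 to 0.093. A call has 1 to 20 rows; each row is the pose to reach, as a shift and turn from the pose commanded when the call began; what a row does not reach only later rows make up. A row lasts 1/8 s, in which the tool goes at most 62.5 mm and 10.7 degrees, less where a joint would pass 70% of its speed; a pose out of reach is approached as far as the arm can. A call with a gripper value outside its range is refused whole. The fingers move at their own pace and stop on an object; "force" is the grip in N (left out, the last holds). Time passes only in rows, so rows that repeat a pose let the fingers close. It gives the time, the measured TCP pose, the force and the opening at its end, in the units of the state.
- readout.sense(): the state, without advancing time (a new reading comes with each control period).
- eyes.read_camera(name): name is "scene" or "side" or "wrist"; returns the picture (480x640x3 uint8, blue, green, red); there is no depth.
- eyes.get_calibration(name): a dict with "intrinsics" (3x3 intrinsics, pixels), "rvec" (rotation vector, rad) and "tvec" (3), from world to camera coordinates, as OpenCV has them. Camera axes: x right, y down, z forward; pixel columns grow to the right and rows downward; lengths in mm; the calibration is good to about 2 mm. A picture is of the moment at which its call begins: read the wrist's pose just before it. get_calibration takes no time and is no camera call; for the wrist camera it gives the pose at the moment of the call.
- hand_in(): hands the job in, once; it reports no verdict.
The state is a dict: "clock": time; "q": joint angles; "joint_vel": joint speeds; "joint_torque": joint torques, N m; "eef_pos": TCP position; "eef_rot": TCP orientation; "contact_force": force on the tool from outside, world axes, zero at the start; "moment": the same for the moment, N m; "finger_gap": opening from 0.0 (shut) to 1.0 (fully open).
Only numpy, scipy, OpenCV 4.12 (cv2) and the standard library are available. Lean on these libraries where they do the work, as an engineer would, in place of code of your own. Each camera call takes 0.05 s, during which the arm holds its last target.

TASK

Take a self-timer photo of the red-stone ring: press the camera's keys one at a time, each fully down and up again: green (wake), white (ring light), yellow (self-timer). Then draw the wooden ring clamp that holds that ring out of its socket in the sloping rest and hold it up to the camera, the stone facing straight into the lens, centred on its axis and 70 mm in front of it, the clamp not rolled (its broad faces level with the camera head's top). Finish while holding it there, still and clear of everything; let nothing touch the ring, do not shift the camera, and leave the blue-stone clamp and the other things on the bench where they are.

Things in the scene. Friction and masses are not known exactly. Their poses are not given: they have to be found in the camera images.
- key_pad: Grey camera key pad, 78 x 156 x 22 mm high, fixed on the bench, left or right (the clamp rest is on the other side). Origin: centre of its underside; y runs along the row of three round keys 26 mm wide, 46 mm apart, in collars 42 mm wide and 12 mm high: green at +y, white in the middle, yellow at -y. Key tops 40 mm above the bench.
- green_key_top (a point): Centre of the green key's top face (moves with the key).
- white_key_top (a point): Centre of the white key's top face.
- yellow_key_top (a point): Centre of the yellow key's top face.
- green_key (a joint): Travel of the green key in m: 0 up, 0.006 fully down. Spring: starts to move at about 1.5 N, fully down at 5 N; counts as pressed beyond 0.004. It springs back when let go.
- white_key (a joint): The same for the white key.
- yellow_key (a joint): The same for the yellow key.
- clamp_rest: Wooden sloping rest, base 125 x 176 mm, 76 mm high, fixed. Origin: middle of its width, at bench height. Two sockets at y = +0.0475 and -0.0475, their axis to +x and 20 degrees upward, each 33 mm wide, 23 high, 46 deep; a tongue 22 mm wide under each clamp runs 45 mm past the mouth. The socket block stands 13 mm above a clamp's top face.
- red_clamp: Loose wooden ring clamp, red-stone ring in its jaws, 0.06-0.12 kg, 30 mm wide (y), 20 thick (z), metal band 34 x 22 at x = 0.002 to 0.012. Origin: middle of its lower broad face; x from the tail (-0.070, in either socket) to the jaws' end (0.070). It stands out of the socket from x = -0.025, the tongue ends at x = 0.020. Grip across the width at x = 0.03, z = 0.010. Comes out along +x after 46 mm.
- red_stone (a point): Front of the red stone, a round cabochon 14 mm across in a brass-coloured bezel, domed 8 mm, at (0.100, 0, 0.010) in the red clamp's frame; it faces along the clamp's +x, the ring is 23 mm across.
- red_ring: The red-stone ring itself, fixed in the red clamp's jaws (frame as the clamp's); it reaches from x = 0.066 to 0.100.
- blue_clamp: The same kind of clamp with a blue-stone ring, in the other socket, 95 mm beside it; stays there.
- camera_stand: Inspection camera stand, fixed: dark base plate 150 x 130 x 16 mm, steel column 22 mm thick to 0.395 m at x = 0.038. Origin: centre of the base's underside. Its camera head looks to the stand's -x (roughly toward the robot); the head's pivot is at (-0.030, 0, 0.340).
- camera_head (a joint): Downward slope of the camera head on its stiff pivot, rad (0 = lens looks level, 0.5 = looks 29 degrees downward). It is set before the start and is not to be moved.
- lens (a point): Centre of the lens's front, 76 mm from the pivot; the round lens hood is 52 mm across. Axes turn with the head: the lens looks along -x of this frame, y is level, z is the head's top.
- focus (a point): The point in sharp focus, on the lens axis 70 mm in front of the lens; same axes as lens. The stone's front belongs here; a clamp whose x, y and z axes lie along this frame's x, y and z is held exactly right (rolled half a turn about x is as good).
- amber_bottle: Bystander: brown glass bottle, black cap, 42 mm wide, 76 mm high, origin centre of its underside.
- ring_tin: Bystander: round aluminium tin, 76 mm wide, 32 mm high, origin centre of its underside.
- flux_cup: Bystander: lidded cream plastic cup, 86 mm wide, 72 mm high, origin centre of its underside.
- tweezers: Bystander: dark tweezers, 161 x 22 x 7 mm, lying on a pale soldering board 15 mm thick at the right edge of the bench.
- solder_coil: Bystander: coil of solder wire, 55 mm wide, 7 mm high, on the same board.

How it is judged (in metres and radians):
On the way, in this order (a step that is already met when the one before it is completed fails the run):
1. the green key is pressed fully, alone (value of joint green_key above 0.004 m and value of joint each of white_key, yellow_key below 0.002 m), for 0.05 s.
2. then the white key is pressed fully, alone (value of joint white_key above 0.004 m and value of joint each of green_key, yellow_key below 0.002 m), for 0.05 s.
3. then the yellow key is pressed fully, alone (value of joint yellow_key above 0.004 m and value of joint each of green_key, white_key below 0.002 m), for 0.05 s.
4. then the red-stone clamp is drawn out and carried by the gripper alone (contact force between the fingers and red_clamp above 1 N and contact force between red_clamp and clamp_rest below 0.05 N and distance between red_clamp and clamp_rest above 0.12 m), for 0.2 s.
At the end, for the whole second after the job is handed in: The gripper alone holds the red-stone clamp still in the air: stone front within 12 mm of the focus point 70 mm before the lens, clamp pointing into the lens within 0.2 rad, its width along the head's width within 0.2 rad (either face up), all keys up (distance between red_stone and focus below 0.012 m and angle between the x axis of red_clamp and the x axis of focus, either way round below 0.2 rad and angle between the y axis of red_clamp and the y axis of focus, either way round below 0.2 rad and x of red_clamp in the frame of focus below -0.06 m and contact force between the fingers and red_clamp above 1 N and contact force between red_clamp and clamp_rest below 0.05 N and contact force between red_clamp and camera_stand below 0.05 N and height (world z) of red_clamp above 0.12 m and linear speed of red_clamp below 0.02 m/s and angular speed of red_clamp below 0.15 rad/s and value of joint each of green_key, white_key, yellow_key below 0.002 m); the arm keeps its last pose, push and grip.
It fails at once if two keys pressed at once (value of joint each of green_key, white_key above 0.003 m or value of joint each of white_key, yellow_key above 0.003 m or value of joint each of green_key, yellow_key above 0.003 m).
It fails at once if the red-stone ring is touched or struck (contact force between red_ring and anything else above 0.5 N).
It fails at once if the camera is knocked out of its setting (distance of lens from where it was at the start of the episode above 0.006 m).
It fails at once if the blue-stone clamp is disturbed (distance of blue_clamp from where it was at the start of the episode above 0.012 m).
It fails at once if a bystander is disturbed (distance of any of amber_bottle, ring_tin, flux_cup, tweezers, solder_coil from where it was at the start of the episode above 0.03 m).
It also fails if it takes over 58 s, if anything falls off the work surface, if the arm or the gripper's body presses on something with over 40 N, if the wrist force passes 120 N, or if a joint passes its speed limit or range.

## Working session

There is one attempt and no reset: what is moved stays moved. The work goes in short steps, Python scripts to look and compute and a tool call to move; the robot and the scene stay as the last step left them, time stands still between calls to the robot, and variables do not carry over. Pictures are saved under pics/ and viewed, and the job is handed in when it is done.

Besides the shell and the picture viewer there is one more tool, called after "Emit:" as a command line: name --pt "numbers of a row" for each row, then --argument value for the rest. jog_arm: Moves the arm, as the interface text tells. Its arguments: {"type":"object","properties":{"motion":{"type":"array","items":{"type":"array","items":{"type":"number"}}},"force":{"type":"number"}},"required":["motion"]}

```bash
ls; mkdir -p pics; python3 - <<'E'
from rig import readout, eyes, r
import cv2
print(readout.sense()); print(r.pinch_z)
for n in ("scene","side","wrist"):
    c=eyes.get_calibration(n); print(n,c)
    cv2.imwrite(f"pics/{n}0.png",eyes.read_camera(n))
E
```

```text
pics
{'clock': 0.0, 'q': array([-1.39039709e+00,  1.31155035e-01,  1.48926538e+00, -2.68162685e-05,
        1.52298890e+00, -8.54304774e-02]), 'joint_vel': array([-3.33925112e-04,  6.68704702e-05,  8.04942099e-04, -5.33457316e-04,
        5.25143260e-04,  5.58699201e-04]), 'joint_torque': array([ 1.69425439e-04, -5.59841573e+01, -4.91759777e+01,  7.70305004e-02,
        3.56613554e-02, -1.34834236e-04]), 'eef_pos': array([ 157.51884073, -578.37143585,  217.59873534]), 'eef_rot': array([-2.49528723e+00,  1.90672189e+00,  2.13880181e-03]), 'contact_force': array([ 0.16665276,  0.81092069, -0.12518926]), 'moment': array([-0.00525457,  0.03960193, -0.00288116]), 'finger_gap': 0.9985099444961594}
18.8
scene {'intrinsics': array([[590.44244025,   0.        , 321.03099355],
       [  0.        , 590.44244025, 236.13582743],
       [  0.        ,   0.        ,   1.        ]]), 'rvec': array([ 2.53030466, -0.60143319,  0.17768184]), 'tvec': array([-538.0568916 ,  318.52261465, 1705.77495474])}
side {'intrinsics': array([[435.73847525,   0.        , 319.45797045],
       [  0.        , 435.73847525, 235.4840671 ],
       [  0.        ,   0.        ,   1.        ]]), 'rvec': array([ 2.10777861, -0.35518568,  0.20008967]), 'tvec': array([-563.63864415,  259.40360921, 1215.20451417])}
wrist {'intrinsics': array([[364.82509637,   0.        , 320.24777471],
       [  0.        , 364.82509637, 238.31171865],
       [  0.        ,   0.        ,   1.        ]]), 'rvec': array([-2.32218251,  1.77384476,  0.23865798]), 'tvec': array([-599.60133143,  -30.13409345,  389.91928633])}
```

View pics/scene0.png

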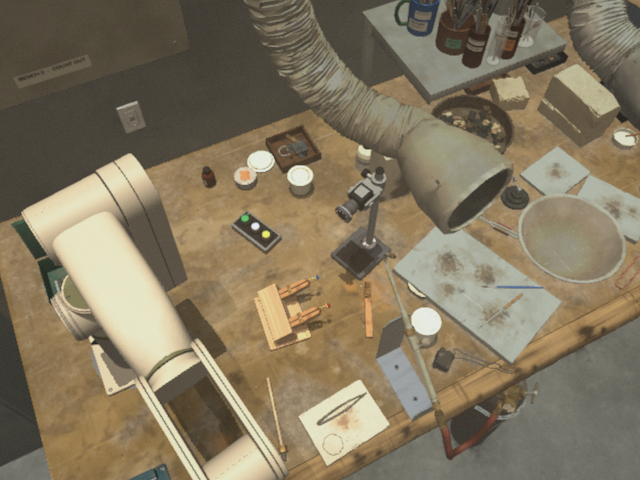

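View pics/side0.png

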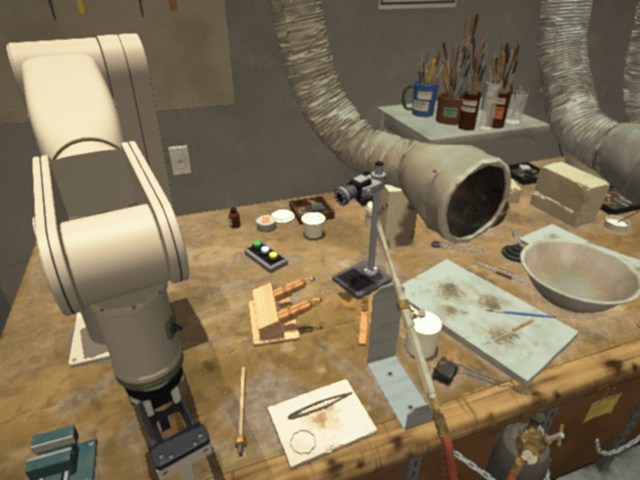

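View pics/wrist0.png

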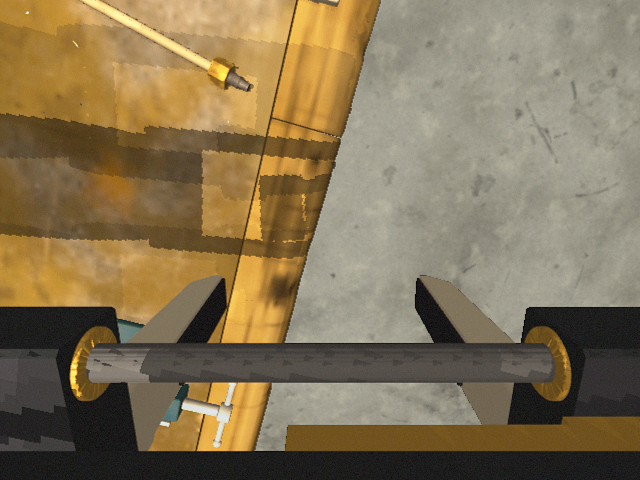

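The scene view shows the pad near px (256,231), the rest near (285,315) and the stand base near (362,252). The camera head is near (360,190). I'll zoom in on these.

```bash
cat > h.py <<'E'
import numpy as np, cv2
from rig import readout, eyes, r
def cal(n):
    c=eyes.get_calibration(n); R=cv2.Rodrigues(np.array(c['rvec'],float))[0]
    return np.array(c['intrinsics']),R,np.array(c['tvec'],float).ravel()
def ray(n,uv,C=None):
    K,R,t=C or cal(n); d=R.T@np.linalg.solve(K,[uv[0],uv[1],1.]); return -R.T@t,d/np.linalg.norm(d)
def plane(n,uv,z,C=None):
    o,d=ray(n,uv,C); return o+d*(z-o[2])/d[2]
def proj(n,P,C=None):
    K,R,t=C or cal(n); p=(R@np.atleast_2d(P).T).T+t; p=(K@p.T).T; return p[:,:2]/p[:,2:]
def tri(obs):  # list of (C,uv)
    A=np.zeros((3,3));b=np.zeros(3);rs=[ray(None,uv,C) for C,uv in obs]
    for o,d in rs:
        M=np.eye(3)-np.outer(d,d);A+=M;b+=M@o
    X=np.linalg.solve(A,b); return X,[np.linalg.norm(np.cross(X-o,d)) for o,d in rs]
def crop(img,x0,y0,x1,y1,f,name):
    cv2.imwrite("pics/"+name,cv2.resize(img[y0:y1,x0:x1],None,fx=f,fy=f,interpolation=cv2.INTER_CUBIC))
E
python3 - <<'E'
from h import *
s=cv2.imread('pics/scene0.png'); d=cv2.imread('pics/side0.png')
crop(s,220,150,420,350,3.0-0.01,'s1.png'); crop(d,230,150,430,350,3.0-.01,'d1.png')
for n,im in (('scene',s),('side',d)):
    hsv=cv2.cvtColor(im,cv2.COLOR_BGR2HSV)
    for c,lo,hi in (('green',(45,120,60),(85,255,255)),('yellow',(22,150,150),(35,255,255)),('red',(0,180,60),(4,255,255)),('blue',(95,120,50),(130,255,255))):
        m=cv2.inRange(hsv,lo,hi); k,l,st,ce=cv2.connectedComponentsWithStats(m)
        for i in range(1,k):
            x,y,w,h_,a=st[i]
            if 4<a<300 and 220<x<420 and 150<y<350: print(n,c,ce[i].round(1),a,plane(n,ce[i],40).round(0))
E
```

```text
side green [256.9 243.8] 35 [450. 237.  40.]
side yellow [272.  254.6] 27 [483. 156.  40.]
```

View pics/s1.png

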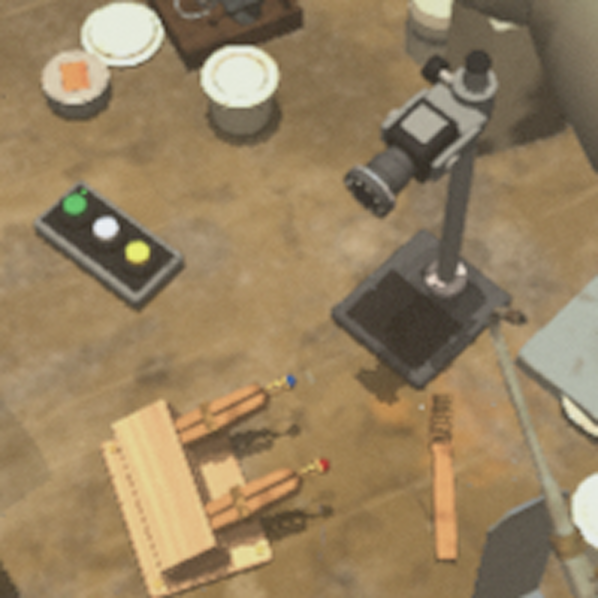

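View pics/d1.png

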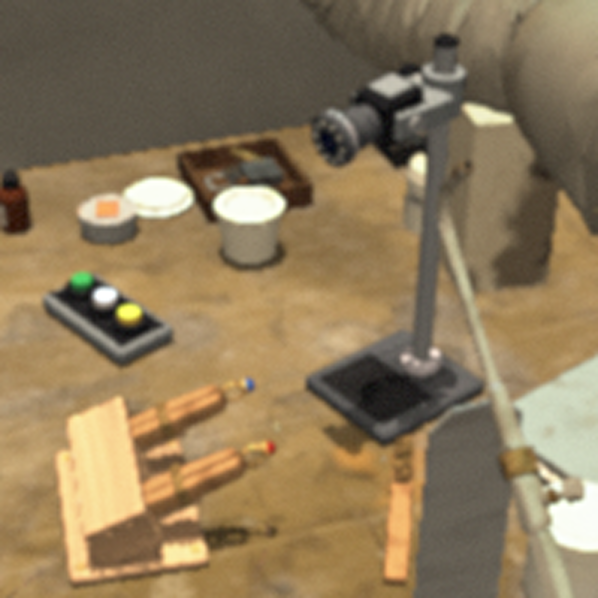

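The red clamp is the right-hand one (scene crop ~(322,466), side crop ~(270,447)), with the blue one to its left. The head slopes down. I'll triangulate from hand-read pixels.

```bash
python3 - <<'E'
from h import *
S=cal('scene');D=cal('side')
f=598/200
pts=dict(green=((74,204),(82,280)),white=((106,227),(105,296)),yellow=((138,251),(130,313)),
 red=((323,465),(270,446)),blue=((291,381),(250,384)),
 lens=((371,190),(333,138)),coltop=((478,62),(446,42)),
 baseL=((334,312),(309,381)),baseF=((418,382),(383,437)),baseR=((511,298),(484,382)),baseB=((428,234),(403,334)))
for k,(a,b) in pts.items():
    a=np.array(a)/f+[220,150];b=np.array(b)/f+[230,150]
    X,e=tri([(S,a),(D,b)]); print(k,X.round(1),np.round(e,1))
for k in ('baseL','baseF','baseR','baseB'):
    a,b=pts[k];a=np.array(a)/f+[220,150];b=np.array(b)/f+[230,150]
    print(k,plane(0,a,16,S).round(1),plane(0,b,16,D).round(1))
for k in ('green','white','yellow'):
    a,b=pts[k];a=np.array(a)/f+[220,150];b=np.array(b)/f+[230,150]
    print(k,plane(0,a,40,S).round(1),plane(0,b,40,D).round(1))
E
```

```text
green [451.8 242.6  36.5] [0.9 0.9]
white [469.9 199.6  37.6] [0.1 0.1]
yellow [488.2 156.6  37.9] [0.3 0.3]
red [ 536.6 -175.9   98.7] [1. 1.]
blue [549.8 -81.4  96.5] [0.6 0.6]
lens [640.4 -54.3 333.1] [0.8 0.8]
coltop [768.8 -10.  390.5] [0.2 0.2]
baseL [648.3  13.6   6.2] [0.7 0.7]
baseF [686.4 -99.5   7.7] [0.1 0.1]
baseR [820.3 -59.4  15. ] [0.4 0.4]
baseB [779.   51.7  12.7] [2.3 2.3]
baseL [644.9   8.9  16. ] [644.3   1.8  16. ]
baseF [ 683.8 -103.1   16. ] [ 682.1 -108.5   16. ]
baseR [819.5 -59.7  16. ] [820.  -60.6  16. ]
baseB [780.   49.5  16. ] [774.6  47.9  16. ]
green [450.4 240.3  40. ] [451.8 237.2  40. ]
white [469.3 198.1  40. ] [469.3 196.   40. ]
yellow [487.5 155.4  40. ] [487.9 153.6  40. ]
```

```bash
python3 - <<'E'
from h import *
s=readout.sense();K,R,t=cal('wrist')
T=cv2.Rodrigues(s['eef_rot'])[0]
print('cam in tool',T.T@(-R.T@t-s['eef_pos']));print('cam axes in tool\n',(T.T@R.T).round(3)); print(T.round(3))
print(proj('wrist',[s['eef_pos']]))
p0=np.array([.1576,-.5789]); a0=np.arctan2(p0[1],p0[0]); 
for i in range(1,13):
    a=a0+(0.397-a0)*i/12; rr=np.hypot(*p0)+(0.47-np.hypot(*p0))*min(1,i/4)
    print([round(x,3) for x in (rr*np.cos(a)-p0[0],rr*np.sin(a)-p0[1],0.01,0,0,a-a0,0)])
E
```

```text
cam in tool [   0.44219671  -73.24059558 -165.5235245 ]
cam axes in tool
 [[ 1.     0.     0.   ]
 [-0.     0.965  0.262]
 [-0.    -0.262  0.965]]
[[ 0.263 -0.965 -0.   ]
 [-0.965 -0.263  0.001]
 [-0.001 -0.    -1.   ]]
[[319.30255265 293.84507075]]
[np.float64(0.067), np.float64(0.058), 0.01, 0, 0, np.float64(0.142), 0]
[np.float64(0.122), np.float64(0.123), 0.01, 0, 0, np.float64(0.284), 0]
[np.float64(0.163), np.float64(0.192), 0.01, 0, 0, np.float64(0.425), 0]
[np.float64(0.19), np.float64(0.263), 0.01, 0, 0, np.float64(0.567), 0]
[np.float64(0.231), np.float64(0.315), 0.01, 0, 0, np.float64(0.709), 0]
[np.float64(0.265), np.float64(0.373), 0.01, 0, 0, np.float64(0.851), 0]
[np.float64(0.29), np.float64(0.435), 0.01, 0, 0, np.float64(0.993), 0]
[np.float64(0.306), np.float64(0.499), 0.01, 0, 0, np.float64(1.135), 0]
[np.float64(0.312), np.float64(0.566), 0.01, 0, 0, np.float64(1.276), 0]
[np.float64(0.309), np.float64(0.632), 0.01, 0, 0, np.float64(1.418), 0]
[np.float64(0.297), np.float64(0.698), 0.01, 0, 0, np.float64(1.56), 0]
[np.float64(0.276), np.float64(0.761), 0.01, 0, 0, np.float64(1.702), 0]
```

Emit:
jog_arm --pt "0.05 0.043 0.01 0 0 0.1 0" --pt "0.095 0.09 0.02 0 0 0.24 0" --pt "0.14 0.15 0.03 0 0 0.38 0" --pt "0.175 0.205 0.03 0 0 0.52 0" --pt "0.21 0.265 0.03 0 0 0.66 0" --pt "0.245 0.32 0.03 0 0 0.8 0" --pt "0.27 0.375 0.03 0 0 0.92 0" --pt "0.285 0.43 0.03 0 0 0.993 0" --pt "0.285 0.43 0.03 0 0 0.993 0"

```text
clock: 1.27
eef_pos: [443.2, -145.8, 248.5]
eef_rot: [-3.104, 0.481, 0.0]
contact_force: [-0.1, -0.4, 0.0]
finger_gap: 0.083
```

```bash
python3 - <<'E'
from h import *
import pickle
s=readout.sense();C=cal('wrist'); im=eyes.read_camera('wrist'); cv2.imwrite('pics/w1.png',im); pickle.dump(C,open('w1.pkl','wb'))
print(s['clock'],s['eef_pos'],s['joint_vel'].round(2),s['q'].round(2))
E
```

```text
1.275 [ 443.21358966 -145.82215982  248.47371446] [ 0.38  0.   -0.   -0.02 -0.    0.42] [-0.43 -0.25  1.8   0.    1.59 -0.12]
```

View pics/w1.png

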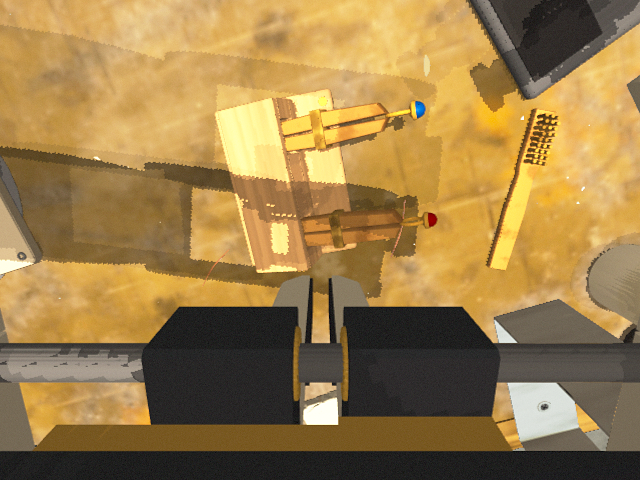

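Clear view: red stone at (431,220), red band ~(337,229), blue stone (418,110), blue band ~(318,130).

```bash
python3 - <<'E'
from h import *
import pickle
C=pickle.load(open('w1.pkl','rb')); im=cv2.imread('pics/w1.png'); hsv=cv2.cvtColor(im,cv2.COLOR_BGR2HSV)
for n,lo,hi in (('red',(0,150,40),(6,255,255)),('red2',(172,150,40),(180,255,255)),('blue',(95,120,50),(125,255,255))):
    m=cv2.inRange(hsv,lo,hi); m[:,:380]=0;m[:,460:]=0;k,l,st,ce=cv2.connectedComponentsWithStats(m[:300])
    for i in range(1,k):
        if st[i][4]>20: print(n,ce[i],st[i])
S=cal('scene');D=cal('side');f=598/200
g=lambda p,x:np.array(p)/f+[x,150]
print(tri([(S,g((323,465),220)),(D,g((270,446),230)),(C,(431,220))]))
print(tri([(S,g((291,381),220)),(D,g((250,384),230)),(C,(418,110))]))
crop(im,200,70,460,290,3,'w1c.png')
E
```

```text
red [431.69863014 219.19178082] [428 213   9  13  73]
blue [419.48695652 108.66956522] [416 101   9  17 115]
(array([ 538.04820497, -173.49949957,   95.55319015]), [np.float64(1.8480088029261825), np.float64(0.8892936708735131), np.float64(1.0469216958000522)])
(array([550.34598138, -79.55464271,  94.40771729]), [np.float64(0.8998739319482224), np.float64(0.885269094952924), np.float64(0.48475684679156733)])
```

View pics/w1c.png

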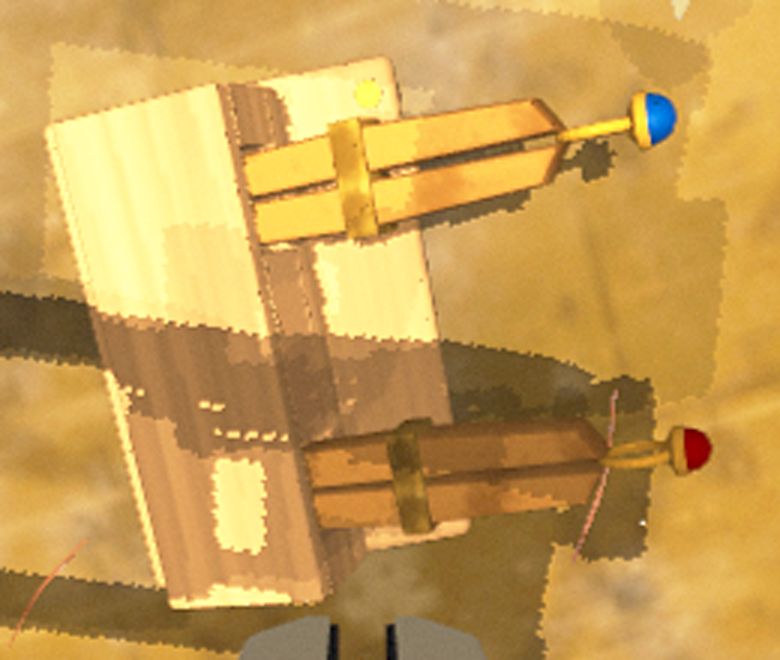

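```bash
python3 - <<'E'
from h import *
import pickle
C=pickle.load(open('w1.pkl','rb'))
for nm,px in (('red',((436.7,219.3),(336.7,229),(402,223.3),(304.7,231.7))),('blue',((425.3,109.3),(317.7,129.3),(387.3,116.7),(284,136.7)))):
  for Z in (92,96,100):
    P=[plane(0,p,Z+d,C) for p,d in zip(px,(0,-21.5,-.9,-33.4))]
    v=P[0]-P[3]; 
    print(nm,Z,[p.round(1) for p in P],'yaw',[round(float(np.arctan2(*(P[0]-P[i])[1::-1])),3) for i in (1,2,3)],'len',[round(float(np.hypot(*(P[0]-P[i])[:2])),1) for i in (1,2,3)])
# expected horizontal lengths: 
c,s=np.cos(np.radians(20)),np.sin(np.radians(20))
print('exp',93*c+11*s,30*c+10*s,125*c+10*s)
# rest base front edge corners on plane? and back edges
E
```

```text
red 92 [array([ 544.9, -175.1,   92. ]), array([ 455.7, -161.7,   70.5]), array([ 514.3, -169.5,   91.1]), array([ 423.9, -157.6,   58.6])] yaw [-0.149, -0.182, -0.144] len [90.2, 31.1, 122.3]
red 96 [array([ 543.9, -173.9,   96. ]), array([ 455.8, -160.7,   74.5]), array([ 513.7, -168.3,   95.1]), array([ 424.3, -156.7,   62.6])] yaw [-0.148, -0.182, -0.143] len [89.1, 30.7, 120.8]
red 100 [array([ 542.9, -172.6,  100. ]), array([ 455.9, -159.7,   78.5]), array([ 513.1, -167.2,   99.1]), array([ 424.8, -155.8,   66.6])] yaw [-0.147, -0.182, -0.142] len [88.0, 30.3, 119.3]
blue 92 [array([556.7, -80.4,  92. ]), array([466.3, -67.9,  70.5]), array([525.2, -76.5,  91.1]), array([434.1, -64.4,  58.6])] yaw [-0.137, -0.124, -0.13] len [91.3, 31.8, 123.6]
blue 96 [array([555.6, -80.4,  96. ]), array([466.3, -68. ,  74.5]), array([524.4, -76.5,  95.1]), array([434.5, -64.5,  62.6])] yaw [-0.138, -0.124, -0.13] len [90.2, 31.4, 122.1]
blue 100 [array([554.5, -80.3, 100. ]), array([466.3, -68.1,  78.5]), array([523.7, -76.5,  99.1]), array([434.9, -64.7,  66.6])] yaw [-0.138, -0.124, -0.13] len [89.0, 31.0, 120.6]
exp 91.15363530967184 31.610980056833938 120.88177903149524
```

Rest yaw comes out at about -0.14 rad and stone height at about 96 mm. Lengths match the expected 91/32/121 mm. On to the keys.

Emit:
jog_arm --pt "0.002 0.05 0 0 0 0.1 0" --pt "0.004 0.1 0 0 0 0.2 0" --pt "0.008 0.15 0 0 0 0.31 0" --pt "0.012 0.2 -0.01 0 0 0.41 0" --pt "0.016 0.25 -0.03 0 0 0.51 0" --pt "0.022 0.3 -0.05 0 0 0.61 0" --pt "0.027 0.346 -0.07 0 0 0.712 0" --pt "0.027 0.346 -0.07 0 0 0.712 0" --pt "0.027 0.346 -0.07 0 0 0.712 0"

```text
clock: 2.45
eef_pos: [469.6, 196.5, 178.5]
eef_rot: [3.079, 0.623, -0.001]
contact_force: [-0.2, 0.1, -0.9]
finger_gap: 0.003
```

```bash
python3 - <<'E'
from h import *
import pickle
s=readout.sense();C=cal('wrist'); im=eyes.read_camera('wrist'); cv2.imwrite('pics/w2.png',im); pickle.dump(C,open('w2.pkl','wb'))
print(s['clock'],s['eef_pos'],s['joint_vel'].round(2),s['q'].round(2),s['finger_gap'])
hsv=cv2.cvtColor(im,cv2.COLOR_BGR2HSV)
for n,lo,hi in (('g',(45,120,50),(85,255,255)),('y',(20,170,170),(35,255,255)),('w',(0,0,200),(180,40,255))):
    m=cv2.inRange(hsv,lo,hi);m[300:]=0;k,l,st,ce=cv2.connectedComponentsWithStats(m)
    for i in range(1,k):
        if st[i][4]>200: print(n,ce[i].round(1),st[i],plane(0,ce[i],40,C).round(1))
E
```

```text
2.45 [469.62677289 196.46818536 178.5375505 ] [-0.02 -0.02 -0.    0.    0.   -0.  ] [ 0.3  -0.09  1.79 -0.    1.45 -0.1 ] 0.0034211041084696975
g [321.1 170. ] [306 154  31  33 771] [452.2 240.7  40. ]
y [483.6  11.6] [461   0  55  35 759] [517.7 393.6  40. ]
y [321.3 270.4] [308 264  27  14 259] [486.4 160.1  40. ]
w [465.   26.8] [445   0  51  48 714] [510.  379.5  40. ]
w [588.1  20.6] [ 501    0  139   50 3692] [592.2 418.6  40. ]
w [605.6 217.7] [ 564  163   76  107 6212] [690.6 298.   40. ]
```

View pics/w2.png

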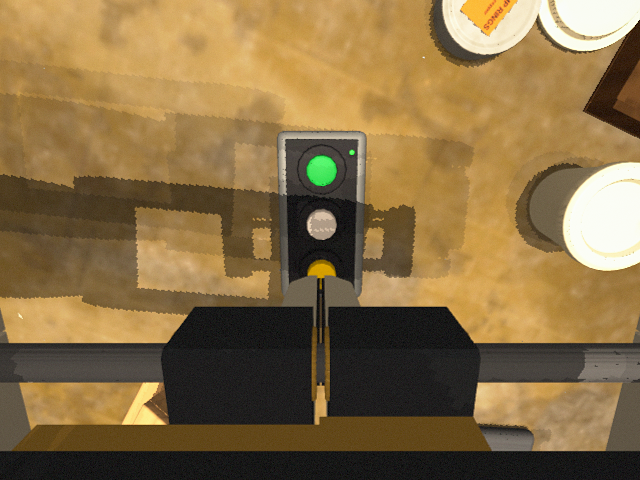

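Keys are where expected: green px (321,170) → (452,241), white ≈ (470,198), yellow ≈ (488,156). Pressing green.

Emit:
jog_arm --pt "-0.0175 0.044 -0.04 0 0 0 0" --pt "-0.0175 0.044 -0.09 0 0 0 0" --pt "-0.0175 0.044 -0.12 0 0 0 0" --pt "-0.0175 0.044 -0.137 0 0 0 0" --pt "-0.0175 0.044 -0.144 0 0 0 0" --pt "-0.0175 0.044 -0.1445 0 0 0 0" --pt "-0.0175 0.044 -0.1445 0 0 0 0"

```text
clock: 3.38
eef_pos: [452.3, 239.8, 37.8]
eef_rot: [3.078, 0.622, -0.002]
contact_force: [-19.2, -9.6, 30.7]
finger_gap: 0.006
```

```bash
python3 - <<'E'
from h import *
s=readout.sense();print(s)
im=eyes.read_camera('side');im2=eyes.read_camera('scene')
crop(im,150,130,350,280,4,'d2.png');cv2.imwrite('pics/s2.png',im2)
s=readout.sense();print(s['eef_pos'],s['contact_force'])
E
```

```text
{'clock': 3.375, 'q': array([ 3.88109370e-01,  6.42742687e-02,  1.90432045e+00, -9.85731239e-04,
        1.17471483e+00, -1.02815092e-02]), 'joint_vel': array([ 0.00044539, -0.00031322,  0.00216002, -0.00014636, -0.00086279,
        0.00019454]), 'joint_torque': array([ 1.42761092e-01, -3.70237970e+01, -4.23429143e+01,  9.11481231e-01,
       -8.01681876e+00, -2.21556664e-03]), 'eef_pos': array([452.25345807, 239.84532313,  37.81013901]), 'eef_rot': array([ 3.07816047e+00,  6.22006549e-01, -2.37981177e-03]), 'contact_force': array([-19.19312652,  -9.62094511,  30.71053657]), 'moment': array([-1.94443797,  3.43058841, -0.04292801]), 'finger_gap': 0.006232349345864042}
[452.26009937 239.87908289  37.83791342] [-18.73223085  -9.99835735  29.97142919]
```

View pics/d2.png

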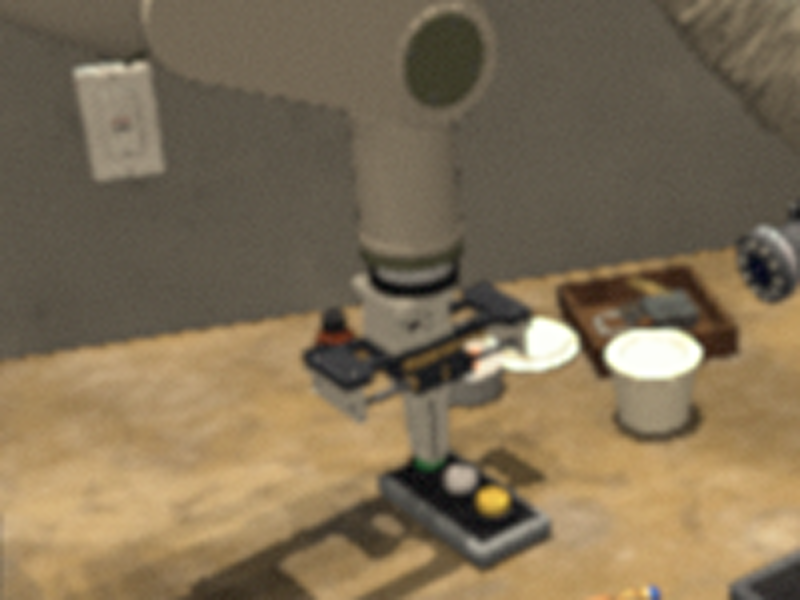

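View pics/s2.png

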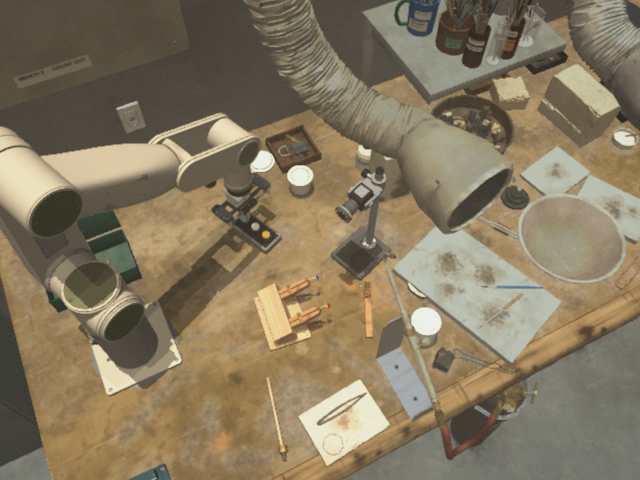

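Unexpected: 36 N at z = 37.8. I'll back off in small steps and read force against height to find out whether the key is bottomed.

Emit:
jog_arm --pt "0 0 0.002 0 0 0 0" --pt "0 0 0.003 0 0 0 0"

```text
clock: 3.72
eef_pos: [453.7, 240.8, 39.4]
eef_rot: [-3.079, -0.622, -0.004]
contact_force: [-0.7, -2.3, 3.5]
finger_gap: 0.0
```

Emit:
jog_arm --pt "0 0 0.0015 0 0 0 0" --pt "0 0 0.0015 0 0 0 0"

```text
clock: 3.98
eef_pos: [453.6, 241.0, 39.7]
eef_rot: [3.079, 0.623, 0.004]
contact_force: [1.8, -2.0, 3.8]
finger_gap: 0.003
```

Emit:
jog_arm --pt "0 0 0.0015 0 0 0 0" --pt "0 0 0.0015 0 0 0 0"

```text
clock: 4.22
eef_pos: [452.7, 241.3, 40.5]
eef_rot: [-3.079, -0.624, -0.002]
contact_force: [2.7, -0.3, 3.5]
finger_gap: 0.003
```

Emit:
jog_arm --pt "0 0 0.003 0 0 0 0" --pt "0 0 0.003 0 0 0 0"

```text
clock: 4.47
eef_pos: [451.9, 241.3, 43.1]
eef_rot: [-3.079, -0.624, 0.001]
contact_force: [1.3, -0.5, 1.6]
finger_gap: 0.005
```

Emit:
jog_arm --pt "0 0 0.003 0 0 0 0" --pt "0 0 0.003 0 0 0 0"

```text
clock: 4.72
eef_pos: [451.6, 241.0, 45.8]
eef_rot: [3.079, 0.624, -0.002]
contact_force: [-0.4, 0.6, 0.9]
finger_gap: 0.002
```

The spring curve shows free height at TCP ≈ 44 and bottom at ≈ 38, a constant 4 mm offset. So green was fully pressed and released. White next, with a gentler bottom.

Emit:
jog_arm --pt "0 0 0.015 0 0 0 0" --pt "0.009 -0.021 0.015 0 0 0 0" --pt "0.018 -0.0425 0.015 0 0 0 0" --pt "0.018 -0.0425 0.005 0 0 0 0" --pt "0.018 -0.0425 -0.002 0 0 0 0" --pt "0.018 -0.0425 -0.006 0 0 0 0" --pt "0.018 -0.0425 -0.0082 0 0 0 0" --pt "0.018 -0.0425 -0.0085 0 0 0 0" --pt "0.018 -0.0425 -0.0085 0 0 0 0"

```text
clock: 5.85
eef_pos: [469.7, 198.9, 38.2]
eef_rot: [3.079, 0.625, -0.002]
contact_force: [-5.0, -1.9, 9.4]
finger_gap: 0.004
```

White bottomed (9.4 N). Yellow next.

Emit:
jog_arm --pt "0 0 0.012 0 0 0 0" --pt "0 0 0.0235 0 0 0 0" --pt "0.009 -0.021 0.0235 0 0 0 0" --pt "0.018 -0.0425 0.0235 0 0 0 0" --pt "0.018 -0.0425 0.0135 0 0 0 0" --pt "0.018 -0.0425 0.0065 0 0 0 0" --pt "0.018 -0.0425 0.0025 0 0 0 0" --pt "0.018 -0.0425 0 0 0 0 0" --pt "0.018 -0.0425 -0.0003 0 0 0 0" --pt "0.018 -0.0425 -0.0003 0 0 0 0"

```text
clock: 7.1
eef_pos: [487.6, 156.5, 38.1]
eef_rot: [-3.079, -0.625, 0.002]
contact_force: [-5.7, -2.3, 11.8]
finger_gap: 0.004
```

Yellow bottomed too (11.8 N). I'll lift away, swing in front of the stand and turn the tool.

Emit:
jog_arm --pt "0 0 0.03 0 0 0 0" --pt "0 0 0.08 0 0 0 0" --pt "-0.03 -0.01 0.13 0 0 0.12 0" --pt "-0.055 -0.04 0.18 0 0 0.27 0" --pt "-0.06 -0.08 0.22 0 0 0.42 0" --pt "-0.06 -0.12 0.25 0 0 0.57 0" --pt "-0.06 -0.16 0.26 0 0 0.72 0.02" --pt "-0.06 -0.2 0.263 0 0 0.87 0.03" --pt "-0.05 -0.23 0.263 0 0 1.02 0.05" --pt "-0.04 -0.25 0.263 0 0 1.17 0.05" --pt "-0.03 -0.251 0.263 0 0 1.31 0.05" --pt "-0.02 -0.251 0.263 0 0 1.45 0.05" --pt "-0.015 -0.251 0.263 0 0 1.45 0.05"

```text
clock: 8.72
eef_pos: [473.4, -94.5, 300.0]
eef_rot: [-1.891, -2.508, -0.0]
contact_force: [-0.4, 0.9, -0.3]
finger_gap: 0.536
```

Emit:
jog_arm --pt "0 0 0 0.05 -0.16 0 0.05" --pt "0 0 0 0.1 -0.32 0 0.05" --pt "0 0 0 0.15 -0.48 0 0.05" --pt "0 0 0 0.2 -0.65 0 0.05" --pt "0 0 0 0.207 -0.67 0 0.05" --pt "0 0 0 0.207 -0.67 0 0.05"

```text
clock: 9.48
eef_pos: [473.1, -95.4, 301.1]
eef_rot: [1.582, 2.094, 0.776]
contact_force: [0.5, -0.6, 0.8]
finger_gap: 0.539
```

```bash
python3 - <<'E'
from h import *
import pickle
s=readout.sense();C=cal('wrist'); im=eyes.read_camera('wrist'); cv2.imwrite('pics/w3.png',im); pickle.dump(C,open('w3.pkl','wb'))
print(s['clock'],s['eef_pos'],s['joint_vel'].round(2),s['q'].round(2),s['finger_gap'])
E
```

```text
9.475 [473.0672438  -95.41178926 301.14020075] [ 0.04  0.03 -0.05 -0.01 -0.   -0.  ] [-0.78 -0.81  2.24  0.62  1.38 -2.64] 0.5389005315090656
```

View pics/w3.png

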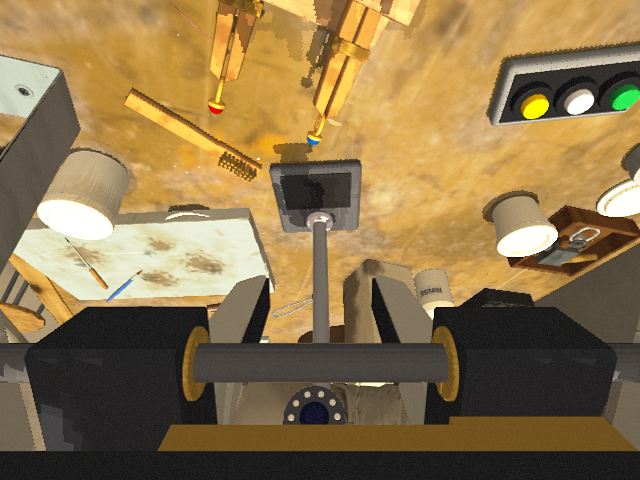

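The view is upside down, because the camera sits behind the fingers. The hood is at ~(316,412), the stand base at ~(315,195), and red/blue stones at (216,108)/(313,140). Zooming on the hood.

```bash
python3 - <<'E'
from h import *
im=cv2.imread('pics/w3.png')
crop(im,260,370,380,430,6,'w3a.png'); crop(im,250,140,390,240,5,'w3b.png')
E
```

```text
(no output)
```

View pics/w3a.png

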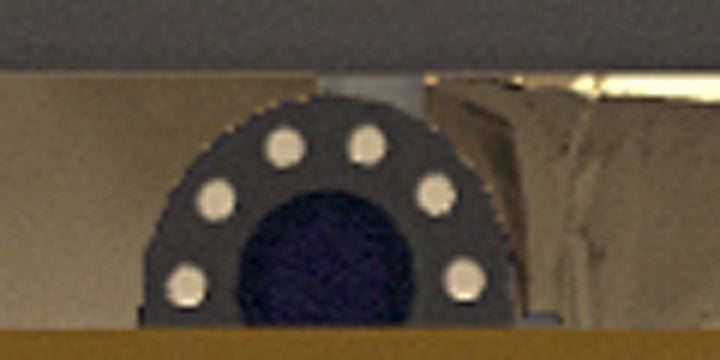

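View pics/w3b.png

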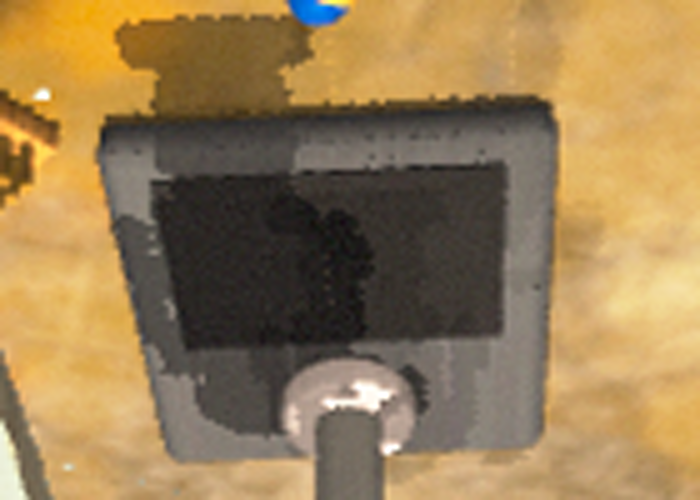

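```bash
python3 - <<'E'
from h import *
import pickle
C=pickle.load(open('w3.pkl','rb'));K,R,t=C
S=cal('scene');D=cal('side');f=598/200
c=np.array([314.3,416.8])
for a,b in (((371,190),(333,138)),):
    a=np.array(a)/f+[220,150];b=np.array(b)/f+[230,150]
    print('3view',tri([(S,a),(D,b),(C,c)]),tri([(S,a),(C,c)])[0],tri([(D,b),(C,c)])[0])
o,d=ray(0,c,C); zc=K[0,0]*26/31.2; dz=(R@d)[2]; print('by size',o+d*zc/dz)
px=np.array([(187,284),(216,200),(285,146),(367,144),(436,194),(464,280)])/6+[260,370]
an=np.radians([180,216,252,288,324,0]); r=19.3
# lens frame as image: x right, y down
obj=np.stack([r*np.cos(an),r*np.sin(an),0*an],1)
n,rv,tv,er=cv2.solvePnPGeneric(obj,px,K,None,flags=cv2.SOLVEPNP_IPPE)
for q,w,e in zip(rv,tv,er):
    nrm=R.T@cv2.Rodrigues(q)[0][:,2]; X=R.T@(w.ravel()-t); xx=R.T@cv2.Rodrigues(q)[0][:,0]
    print('pnp',X.round(1),'normal',nrm.round(3),'slope',np.arcsin(-nrm[2]).round(3),'yaw',np.arctan2(nrm[1],nrm[0]).round(3),'xaxis',xx.round(3),e)
# base top corners and column base, wrist view
for nm,p,z in (('FL',(102,150),16),('FR',(556,118),16),('BL',(170,460),16),('BR',(543,445),16),('col',(349,412),16)):
    p=np.array(p)/5+[250,140]; print(nm,plane(0,p,z,C).round(1))
for nm,p,Z in (('red',(216,110),95),('blue',(313,142),95)): print(nm,plane(0,p,Z,C))
E
```

```text
3view (array([641.2567863 , -52.6071804 , 330.85120676]), [np.float64(0.9513681740910673), np.float64(1.33186573527322), np.float64(0.8182244936128029)]) [642.33734767 -52.54539326 329.83843605] [640.4862134  -52.5217038  330.99916116]
by size [640.33670483 -53.01676977 330.18839252]
pnp [638.9 -53.7 330.6] normal [0.922 0.365 0.128] slope -0.128 yaw 0.377 xaxis [-0.369  0.929  0.008] [0.11404067]
pnp [642.1 -52.6 330.1] normal [ 0.877  0.13  -0.463] slope 0.481 yaw 0.147 xaxis [-0.162  0.986 -0.03 ] [0.22410742]
FL [ 681.8 -103.2   16. ]
FR [637.2  13.5  16. ]
BL [821.1 -55.8  16. ]
BR [779.5  64.6  16. ]
col [778.9  -4.2  16. ]
red [ 541.3278776  -171.97609683   95.        ]
blue [553.48399153 -77.29918426  95.        ]
```

Lens at about (641,-53,330.5) from three routes that agree. Slope ≈ 0.13, with PnP and the lens height agreeing; stand yaw ≈ 0.35. Next, the stone height in the arm's frame from the two wrist views.

```bash
python3 - <<'E'
from h import *
import pickle
A=pickle.load(open('w1.pkl','rb'));B=pickle.load(open('w3.pkl','rb'));W2=pickle.load(open('w2.pkl','rb'))
im=cv2.imread('pics/w3.png'); crop(im,190,0,400,160,3.8,'w3c.png')
im=cv2.imread('pics/w3.png'); crop(im,490,40,640,150,5,'w3d.png')
E
```

```text
(no output)
```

View pics/w3c.png

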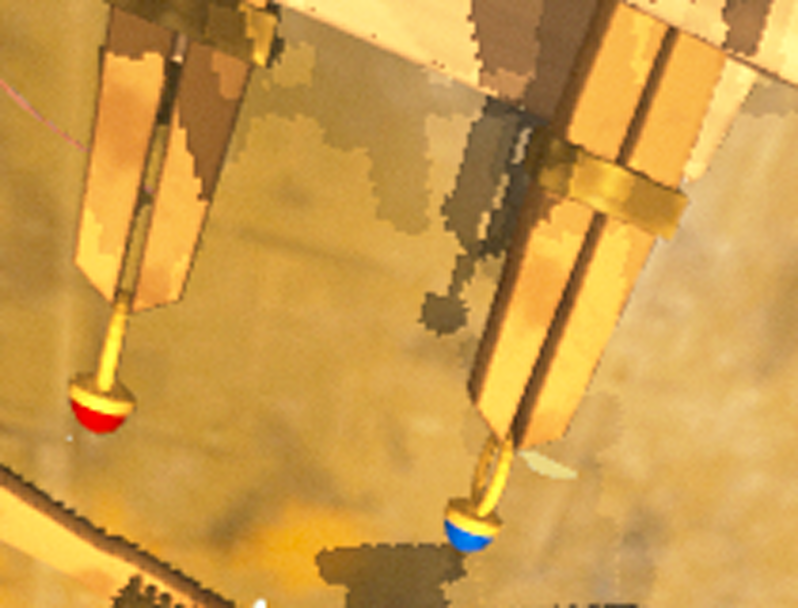

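View pics/w3d.png

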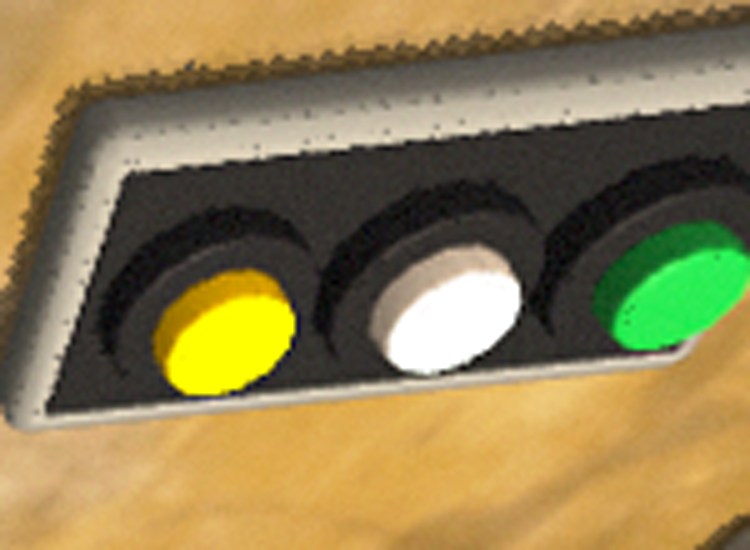

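```bash
python3 - <<'E'
from h import *
import pickle
A=pickle.load(open('w1.pkl','rb'));B=pickle.load(open('w3.pkl','rb'));W2=pickle.load(open('w2.pkl','rb'))
S=cal('scene');D=cal('side')
for n,o in (('redbezel',[(A,(425.7,220.3)),(B,(216.8,103.2))]),('bluebezel',[(A,(413.7,110)),(B,(314.5,134.7))]),('redjaw',[(A,(402,223.3)),(B,(224.2,78.9))]),
 ('white',[(W2,(321,224)),(B,(581,104.6))]),('green',[(W2,(321.1,170)),(B,(626.6,97.4))])):
  X,e=tri(o); print(n,X.round(1),np.round(e,1))
E
```

```text
redbezel [ 534.6 -172.    94.3] [0.3 0.3]
bluebezel [547.4 -77.7  91.3] [0.3 0.3]
redjaw [ 514.2 -169.    87.3] [1.5 1.5]
white [469.8 199.2  42.6] [0.3 0.3]
green [451.5 241.   40.5] [0.7 0.7]
```

Keys read 40.5–42.6 mm high against a true 40, so arm-frame heights are good to about 2 mm. Computing the grasp moves.

```bash
cat >> h.py <<'E'
from scipy.spatial.transform import Rotation as Ro
def Rdes(h,p):
    z=np.array([np.sin(p)*np.cos(h),np.sin(p)*np.sin(h),-np.cos(p)]);x=np.array([-np.sin(h),np.cos(h),0]);return np.stack([x,np.cross(z,x),z],1)
E
python3 - <<'E'
from h import *
s=readout.sense();Rc=Ro.from_rotvec(s['eef_rot']);print(s['eef_pos'],Rc.as_matrix().round(3))
d=(Ro.from_matrix(Rdes(-.14,np.radians(20)))*Rc.inv()).as_rotvec();print('rot',d.round(3))
g=np.array([478,-164,72.5]);z=Rdes(-.14,np.radians(20))[:,2];tcp=g+18.8*z;print(tcp,'approach',tcp-110*z,'d',(tcp-110*z-s['eef_pos']).round(1),110*z)
E
```

```text
[473.58164261 -95.12504722 301.91363718] [[-0.28   0.737  0.616]
 [ 0.96   0.206  0.189]
 [ 0.012  0.644 -0.765]]
rot [-0.038  0.351 -0.417]
[ 484.36706776 -164.89725925   54.83377873] approach [ 447.11294789 -159.64733809  158.19996702] d [ -26.5  -64.5 -143.7] [  37.25411986   -5.24992117 -103.36618829]
```

Emit:
jog_arm --pt "-0.01 -0.005 0 -0.006 0.058 -0.07 0.05" --pt "-0.02 -0.02 -0.01 -0.013 0.117 -0.139 0.05" --pt "-0.027 -0.035 -0.04 -0.019 0.175 -0.208 0.05" --pt "-0.027 -0.05 -0.07 -0.025 0.234 -0.278 0.05" --pt "-0.0265 -0.06 -0.1 -0.032 0.292 -0.347 0.05" --pt "-0.0265 -0.0645 -0.13 -0.038 0.351 -0.417 0.05" --pt "-0.0265 -0.0645 -0.1437 -0.038 0.351 -0.417 0.05" --pt "-0.0265 -0.0645 -0.1437 -0.038 0.351 -0.417 0.05" --pt "-0.0265 -0.0645 -0.1437 -0.038 0.351 -0.417 0.05"

```text
clock: 10.65
eef_pos: [447.4, -159.7, 158.1]
eef_rot: [2.155, 1.875, 0.334]
contact_force: [-0.4, 0.4, -0.2]
finger_gap: 0.536
```

```bash
python3 - <<'E'
from h import *
import pickle
s=readout.sense();C=cal('wrist'); im=eyes.read_camera('wrist'); cv2.imwrite('pics/w4.png',im); pickle.dump(C,open('w4.pkl','wb'))
print(s['clock'],s['eef_pos'],s['joint_vel'].round(2),s['q'].round(2),s['finger_gap'],s['contact_force'])
Rc=Ro.from_rotvec(s['eef_rot']);d=(Ro.from_matrix(Rdes(-.14,np.radians(20)))*Rc.inv()).as_rotvec();print('rot',d.round(3))
print(proj('wrist',[[478,-164,72.5],[543.5,-173.5,96]],C))
crop(eyes.read_camera('side'),200,200,400,350,4,'d4.png')
E
```

```text
10.65 [ 447.35551836 -159.68061762  158.1465369 ] [-0.01 -0.01 -0.   -0.   -0.    0.01] [-0.57 -0.57  2.24  0.16  1.15 -2.04] 0.5362006284236811 [-0.39973599  0.44450665 -0.22417618]
rot [ 0.001  0.004 -0.001]
[[320.44793577 240.86051695]
 [319.986534   326.96036347]]
```

View pics/w4.png

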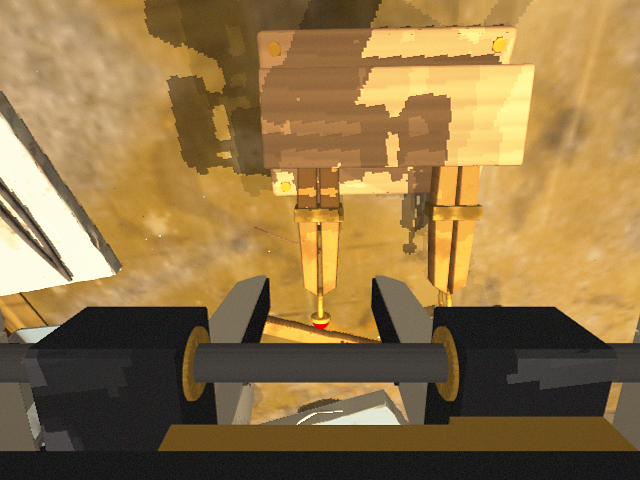

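View pics/d4.png

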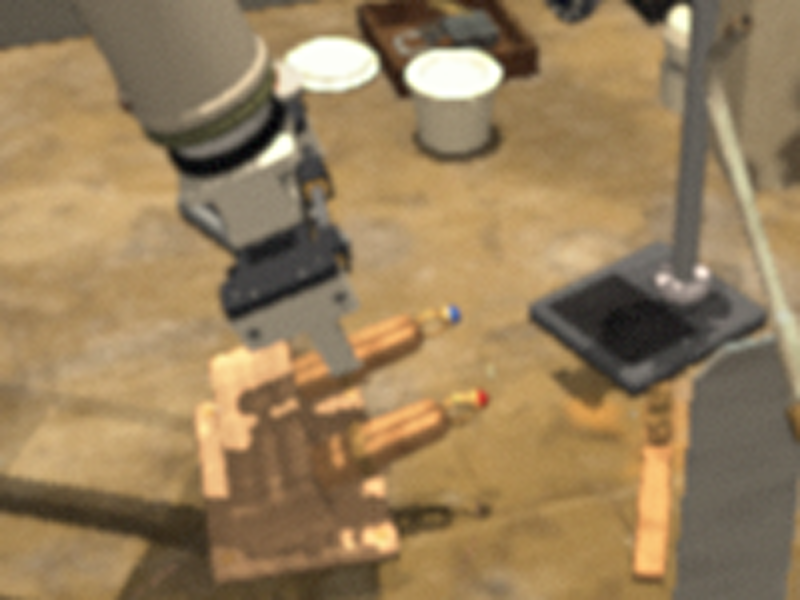

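Alignment is good: the clamp is centred at column 320, and the grip point predicted at (320,241) lies between the band (row 213) and the jaw end (row 292). Descending along the tool axis.

Emit:
jog_arm --pt "0.012 -0.0016 -0.033 0 0 0 0.05" --pt "0.025 -0.0034 -0.068 0 0 0 0.05" --pt "0.033 -0.0046 -0.09 0 0 0 0.05" --pt "0.0373 -0.0052 -0.1034 0 0 0 0.05" --pt "0.0373 -0.0052 -0.1034 0 0 0 0.05" --pt "0.0373 -0.0052 -0.1034 0 0 0 0.05"

```text
clock: 11.5
eef_pos: [484.4, -165.2, 54.6]
eef_rot: [2.156, 1.874, 0.334]
contact_force: [-0.0, 0.4, -0.9]
finger_gap: 0.535
```

```bash
python3 - <<'E'
from h import *
im=eyes.read_camera('wrist'); cv2.imwrite('pics/w5.png',im)
s=readout.sense();print(s['clock'],s['eef_pos'],s['q'].round(2),s['finger_gap'],s['contact_force'])
crop(eyes.read_camera('side'),200,200,400,350,4,'d5.png')
E
```

```text
11.55 [ 484.55954946 -165.25178174   54.69263919] [-0.53 -0.3   2.25  0.17  0.87 -2.05] 0.5394523123239275 [-0.29093992  0.76930403  0.41042713]
```

View pics/w5.png

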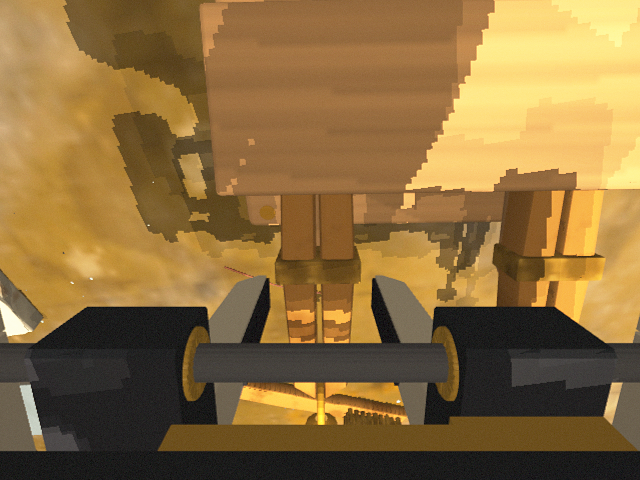

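View pics/d5.png

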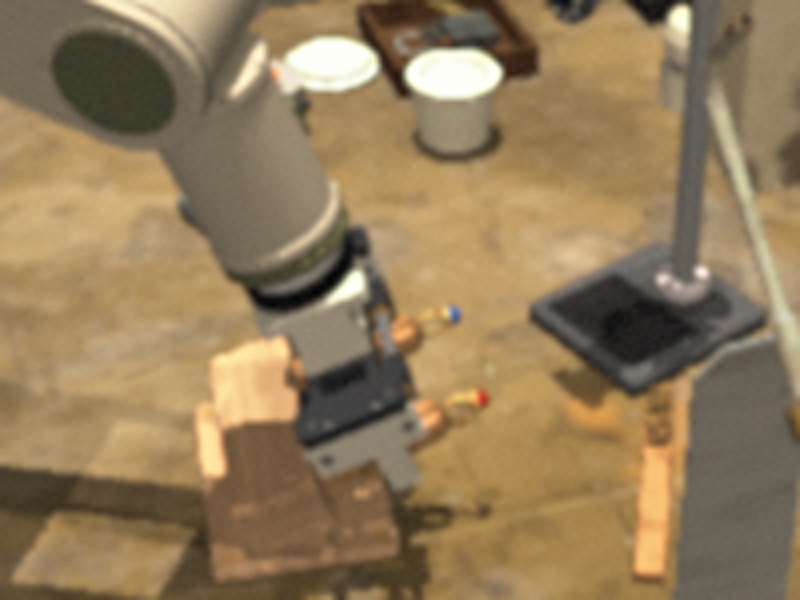

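The fingers straddle the clamp evenly (edges at 285–355, fingers at 268 and 373). The stone is free and the blue clamp is clear. Closing.

Emit:
jog_arm --pt "0 0 0 0 0 0 0.035" --pt "0 0 0 0 0 0 0.026" --pt "0 0 0 0 0 0 0.02" --pt "0 0 0 0 0 0 0.015" --pt "0 0 0 0 0 0 0.015" --force 25

```text
clock: 12.22
eef_pos: [484.1, -164.7, 53.5]
eef_rot: [2.157, 1.875, 0.333]
contact_force: [-1.4, 0.7, 3.0]
finger_gap: 0.3
```

Gripped (opening ≈ 28 mm). Drawing out along the socket axis.

Emit:
jog_arm --pt "0.0093 -0.0013 0.0034 0 0 0 0.015" --pt "0.0186 -0.0026 0.0068 0 0 0 0.015"

```text
clock: 12.48
eef_pos: [502.5, -167.1, 59.7]
eef_rot: [2.158, 1.875, 0.333]
contact_force: [-0.6, -0.6, -0.9]
finger_gap: 0.299
```

Emit:
jog_arm --pt "0.0093 -0.0013 0.0034 0 0 0 0.015" --pt "0.0186 -0.0026 0.0068 0 0 0 0.015" --pt "0.0279 -0.0039 0.0103 0 0 0 0.015" --pt "0.0372 -0.0052 0.0137 0 0 0 0.015"

```text
clock: 12.98
eef_pos: [540.4, -172.5, 73.9]
eef_rot: [2.157, 1.875, 0.333]
contact_force: [0.1, 0.3, -1.0]
finger_gap: 0.299
```

```bash
python3 - <<'E'
from h import *
im=eyes.read_camera('wrist'); cv2.imwrite('pics/w6.png',im)
s=readout.sense();print(s['clock'],s['eef_pos'],s['q'].round(2),s['finger_gap'],s['contact_force'])
crop(eyes.read_camera('side'),200,180,400,330,4,'d6.png')
E
```

```text
13.025 [ 541.59984828 -172.88894585   74.88408291] [-0.48 -0.16  2.09  0.15  0.88 -1.98] 0.29600819280862095 [ 0.54212199 -0.6343816   0.04741392]
```

View pics/w6.png

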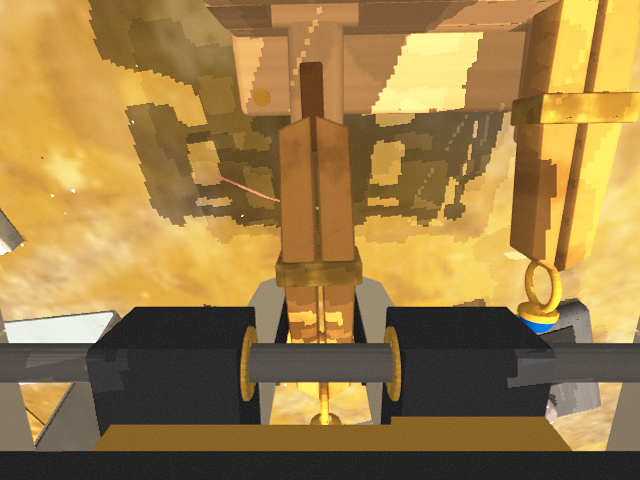

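View pics/d6.png

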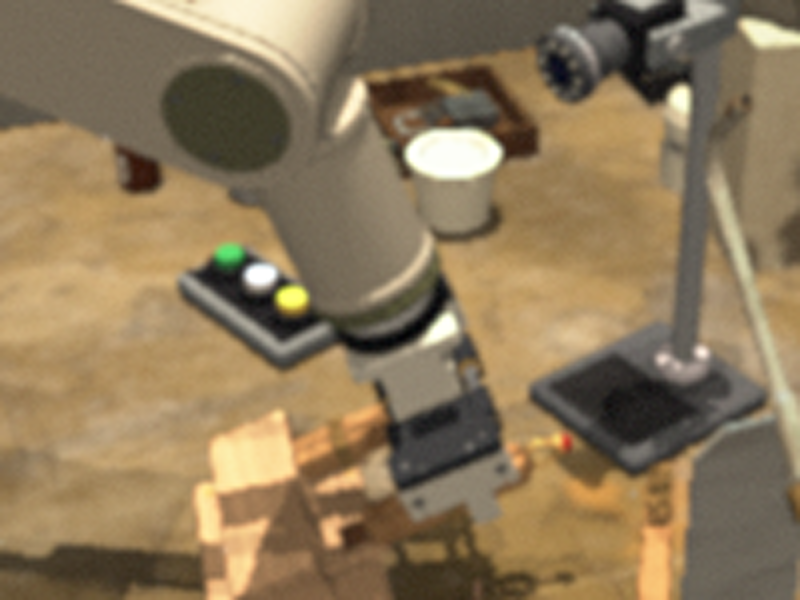

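The clamp is fully out, with its tail visible clear of the mouth and no load on the wrist. Computing the lift and the presenting pose.

```bash
python3 - <<'E'
from h import *
s=readout.sense();Rc=Ro.from_rotvec(s['eef_rot'])
h,p=.35,.13
Rf=Rdes(h,p); d=(Ro.from_matrix(Rf)*Rc.inv()).as_rotvec();print('rot',d.round(3))
R0=Rdes(-.14,np.radians(20)); off=R0.T@(np.array([543.3,-173.3,96.5])-np.array([484.4,-164.9,54.3]));print('stone in tool',off)
x=Rf[:,1];lens=np.array([641,-53,330.5]);foc=lens-70*x;tcp=foc-Rf@off
cmd=np.array([540.7,-172.5,74.3])
print(foc,tcp,'final d',(tcp-cmd).round(1),'pre d',(tcp-50*x-cmd).round(1),x.round(3))
E
```

```text
rot [-0.024  0.223  0.487]
stone in tool [ -0.09872492  70.34109353 -19.30623771]
[575.79876698 -76.80030795 321.42561002] [512.5969839  -99.76566306 293.16367304] final d [-28.1  72.7 218.9] pre d [-74.7  55.7 212.4] [0.931 0.34  0.13 ]
```

Emit:
jog_arm --pt "-0.005 0 0.025 0 0 0 0.015" --pt "-0.02 0 0.055 0 0 0 0.015" --pt "-0.04 0 0.09 -0.003 0.028 0.06 0.015" --pt "-0.06 0 0.125 -0.006 0.056 0.12 0.015" --pt "-0.08 0.005 0.155 -0.009 0.084 0.18 0.015" --pt "-0.085 0.015 0.18 -0.012 0.112 0.24 0.015" --pt "-0.085 0.025 0.2 -0.015 0.14 0.3 0.015" --pt "-0.08 0.04 0.212 -0.018 0.168 0.365 0.015" --pt "-0.0747 0.05 0.2124 -0.021 0.196 0.427 0.015" --pt "-0.0747 0.0557 0.2124 -0.024 0.223 0.487 0.015" --pt "-0.0747 0.0557 0.2124 -0.024 0.223 0.487 0.015" --pt "-0.0747 0.0557 0.2124 -0.024 0.223 0.487 0.015"

```text
clock: 14.58
eef_pos: [464.9, -116.8, 285.9]
eef_rot: [1.759, 2.508, 0.162]
contact_force: [0.0, -0.4, -0.3]
finger_gap: 0.3
```

```bash
python3 - <<'E'
from h import *
s=readout.sense();print(s['clock'],s['eef_pos'],s['q'].round(2),s['finger_gap'],s['contact_force'])
print('rot err',(Ro.from_matrix(Rdes(.35,.13))*Ro.from_rotvec(s['eef_rot']).inv()).as_rotvec().round(3))
a=eyes.read_camera('scene');b=eyes.read_camera('side');cv2.imwrite('pics/s7.png',a);cv2.imwrite('pics/d7.png',b)
crop(a,270,150,410,270,5,'s7c.png');crop(b,270,140,410,260,5,'d7c.png')
E
```

```text
14.575 [ 464.85314181 -116.84684492  285.89301548] [-0.42 -0.33  1.8   0.09  1.58 -2.34] 0.30004136793929786 [ 0.04469805 -0.42320748 -0.33791259]
rot err [ 0.    -0.001  0.002]
```

View pics/s7c.png

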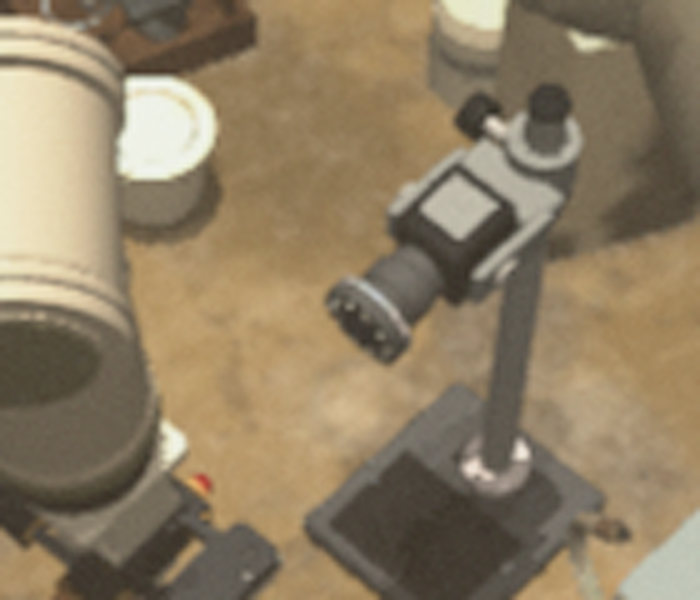

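View pics/d7c.png

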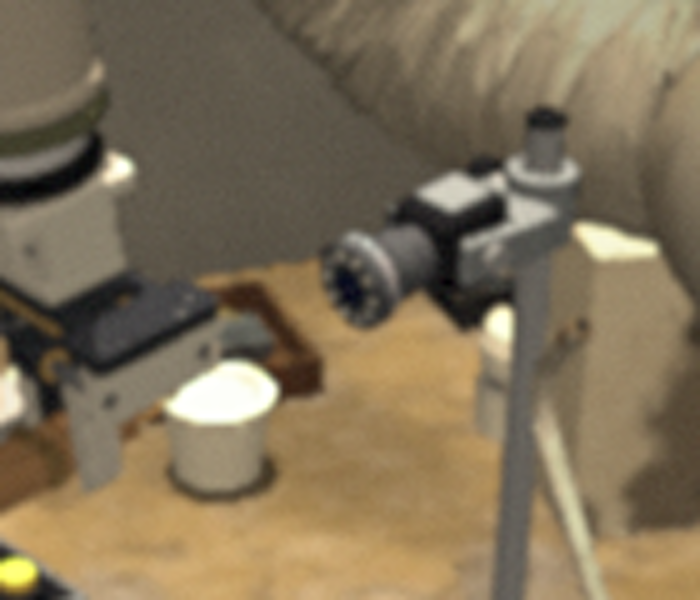

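The clamp is held off to the left; the stone is visible in scene crop at (200,483) but hidden behind the gripper in the side view. Checking the head slope by projecting the lens axis for candidate slopes.

```bash
python3 - <<'E'
from h import *
a=cv2.imread('pics/s7.png');b=cv2.imread('pics/d7.png')
L=np.array([641,-53,330.5])
out=[]
for n,im,x0,y0 in (('scene',a,320,160),('side',b,320,145)):
    big=cv2.resize(im[y0:y0+75,x0:x0+75],None,fx=8,fy=8,interpolation=cv2.INTER_CUBIC)[:,:]
    for s,col in ((.05,(0,255,0)),(.13,(0,0,255)),(.3,(255,0,0)),(.5,(255,255,0))):
        x=Rdes(.345,s)[:,1]; p=(proj(n,[L,L+60*x])-[x0,y0]+.5)*8
        cv2.line(big,tuple(p[0].astype(int)),tuple(p[1].astype(int)),col,1)
        print(n,s,p.round(0).tolist())
    out.append(big[:, :400])
cv2.imwrite('pics/axis.png',np.hstack(out))
E
```

```text
scene 0.05 [[194.0, 434.0], [315.0, 320.0]]
scene 0.13 [[194.0, 434.0], [315.0, 313.0]]
scene 0.3 [[194.0, 434.0], [312.0, 299.0]]
scene 0.5 [[194.0, 434.0], [305.0, 288.0]]
side 0.05 [[177.0, 418.0], [307.0, 361.0]]
side 0.13 [[177.0, 418.0], [307.0, 349.0]]
side 0.3 [[177.0, 418.0], [304.0, 324.0]]
side 0.5 [[177.0, 418.0], [296.0, 298.0]]
```

View pics/axis.png

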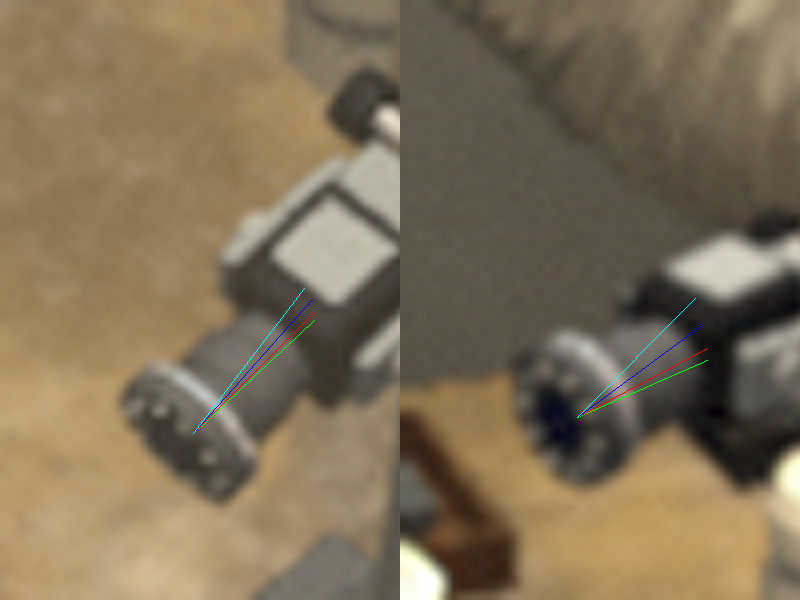

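Image slopes bracket s ≈ 0.05–0.25, consistent with 0.13–0.15. Advancing the last 50 mm along the lens axis.

Emit:
jog_arm --pt "0.01 0.0036 0.0014 0 0 0 0.015" --pt "0.022 0.008 0.003 0 0 0 0.015" --pt "0.034 0.0124 0.0047 0 0 0 0.015" --pt "0.042 0.0153 0.0059 0 0 0 0.015" --pt "0.046 0.0168 0.0064 0 0 0 0.015" --pt "0.046 0.0168 0.0064 0 0 0 0.015" --pt "0.046 0.0168 0.0064 0 0 0 0.015"

```text
clock: 15.55
eef_pos: [510.9, -100.0, 292.5]
eef_rot: [1.757, 2.51, 0.162]
contact_force: [0.4, 0.7, -1.4]
finger_gap: 0.298
```

```bash
python3 - <<'E'
from h import *
import pickle
s=readout.sense();print(s['clock'],s['eef_pos'],s['q'].round(2),s['finger_gap'],s['contact_force'])
pickle.dump(cal('wrist'),open('w8.pkl','wb'))
w=eyes.read_camera('wrist');a=eyes.read_camera('scene');b=eyes.read_camera('side');cv2.imwrite('pics/s8.png',a);cv2.imwrite('pics/d8.png',b);cv2.imwrite('pics/w8.png',w)
crop(a,290,170,390,270,6,'s8c.png');crop(b,290,150,390,250,6,'d8c.png')
Rf=Ro.from_rotvec(s['eef_rot']).as_matrix();st=s['eef_pos']+Rf@[0,70.3,-19.3];print('stone',st,(proj('scene',[st])-[290,170])*6,(proj('side',[st])-[290,150])*6)
E
```

```text
15.55 [510.85049308 -99.98425013 292.46595999] [-0.35 -0.22  1.7   0.08  1.56 -2.27] 0.29751938646527765 [ 0.43157495  0.69127964 -1.37644416]
stone [574.03728948 -76.98066215 320.62344036] [[210.84750299 373.61711961]] [[187.24080791 346.74241336]]
```

View pics/s8c.png

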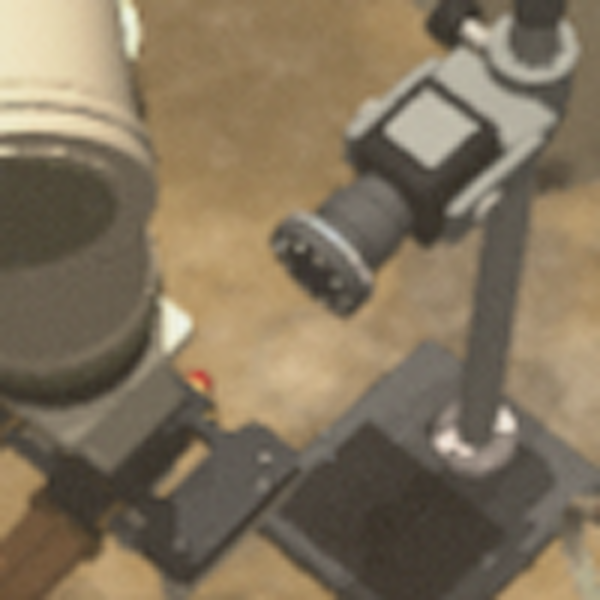

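View pics/d8c.png

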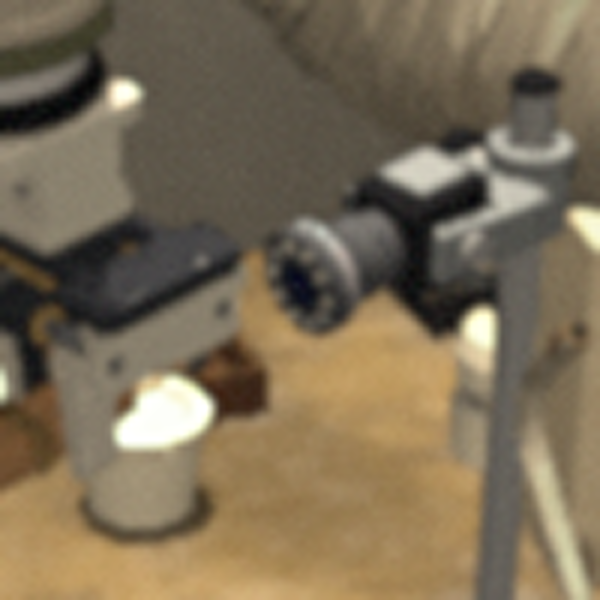

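View pics/w8.png

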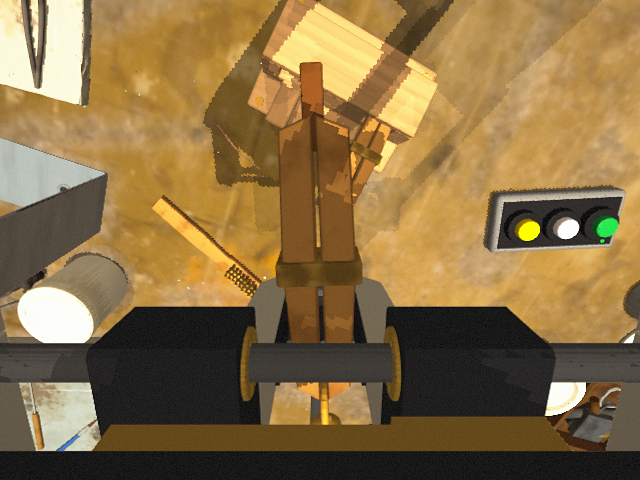

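The grip is unchanged and all keys are up. I'll compare stone and hood positions within the scene image, as a check independent of the arm frame.

```bash
python3 - <<'E'
from h import *
a=cv2.imread('pics/s8.png')
hsv=cv2.cvtColor(a,cv2.COLOR_BGR2HSV)
m=(cv2.inRange(hsv,(0,120,70),(8,255,255))|cv2.inRange(hsv,(170,120,70),(180,255,255)));m2=np.zeros_like(m);m2[220:250,310:340]=m[220:250,310:340]
ys,xs=np.nonzero(m2);print('red px',xs.mean(),ys.mean(),len(xs),xs.min(),xs.max(),ys.min(),ys.max())
big=cv2.resize(a[195:250,310:370],None,fx=10,fy=10,interpolation=cv2.INTER_CUBIC)
cv2.imwrite('pics/s8d.png',big)
S=cal('scene')
for nm,P in (('stone',[574,-77,320.6]),('lens',[641,-53,330.5])): print(nm,proj('scene',[P]))
E
```

```text
red px 323.25 232.25 4 322 324 232 233
stone [[325.13175361 232.28538952]]
lens [[343.70442105 213.69559767]]
```

View pics/s8d.png

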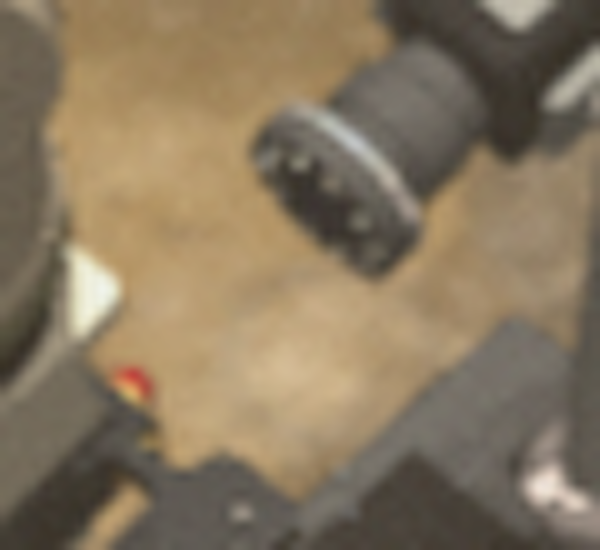

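The scene image gives a stone–lens distance of ≈ 68 mm and lateral offset ≈ 1–2 mm, against ≈ 71 mm from the arm frame. Both are well inside 12 mm. A short hold to settle, then hand in.

Emit:
jog_arm --pt "0 0 0 0 0 0 0.015" --pt "0 0 0 0 0 0 0.015" --pt "0 0 0 0 0 0 0.015"

```text
clock: 16.08
eef_pos: [511.0, -100.0, 292.5]
eef_rot: [1.757, 2.509, 0.162]
contact_force: [0.6, -0.1, -0.6]
finger_gap: 0.298
```

```bash
python3 - <<'E'
from rig import readout, hand_in
s=readout.sense();print(s['clock'],s['eef_pos'],s['joint_vel'].round(3),s['finger_gap'],s['contact_force'])
print(hand_in())
E
```

```text
16.075 [511.00752833 -99.96341757 292.54424579] [-0.     0.001 -0.002  0.    -0.     0.002] 0.2977987186530726 [ 0.64131684 -0.13630699 -0.62982796]
the job is handed in; nothing more can be done
None
```

I pressed green, white and yellow in turn, drew out the red-stone clamp, and handed in at about 16 s with it held in front of the lens. `hand_in` gave no verdict.

**Keys:** Each key was pressed to its stop and came back up. Green took about 36 N rather than the 5 N needed. The tool height read about 4 mm high at contact, so I pressed the other two more gently (about 10 and 12 N). The last wrist picture showed all three keys up.

**Stone position:** The arm's own frame puts the stone about 71 mm from the lens, and the scene picture puts it at about 68 mm with 1–2 mm sideways offset. In the side view the gripper hid the stone, so that view could not confirm it.

**Clamp direction:** I aimed it at a head slope of 0.13 rad and yaw of 0.35 rad.
- **Slope:** the picture estimates ranged from 0.05 to 0.25 rad.
- **Yaw:** 0.35 rad sits between the 0.33–0.38 rad estimates.
- **Pivot distance:** the lens-to-pivot distance I worked out from the base corners was about 66 mm, not the stated 76 mm. I put this down to how I read the base corners and did not resolve it.

**At hand-in:** The arm was still, the grip was unchanged since the draw-out (opening about 28 mm at 25 N), and the wrist showed no outside load. I did not separately measure the camera, blue clamp or bystanders at the end; nothing looked out of place in the pictures I viewed.

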